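Draw a weld coupon from a slanted rack and clamp it level in the tilting frame

TASK

Pull the metal plate with the narrow tab on its upper edge up out of the slanted rack and set it in the tilting inspection frame: tab end up, flat against the rails between the side guides, lower edge on the ledge. Let go of it there, then turn the frame (it has a side handle) all the way down until the plate lies level, let go, and then push the clamp lever fully down. Leave the other two plates, the spray can and the tape measure where they are.

Things in the scene. Friction and masses are not known exactly. Their poses are not given: they have to be found in the camera images.
- rack: Grey fixed rack, 210 x 122 x 86 mm; origin under its centre on the work surface, z up. Three slots 55.5 mm apart along its x lean 26 degrees from vertical, tops towards its -x. Black ribs at both side edges guide each plate for the lower 76 mm of its length (2 mm play in thickness, 2.5 mm each side): a plate leaves only by sliding along the lean. Any plate may stand in any slot
- tab_plate_mid (a point): Centre of the plate to be moved: aluminium, 6 mm thick, 120 mm long, 90 mm wide over the lower 96 mm, only 46 mm wide over the upper 24 mm (the tab); a row of dark weld beads crosses one face. About 0.18 kg. z points along its length to the tab end, x is normal to its face, y along its width
- tab_plate_tab (a point): Centre of that plate's tab, 12 mm below the top edge, 48 mm from the plate's centre along its z; same axes. The natural place to grip, across the 6 mm thickness. The shorter neighbouring plates stand 50 mm away, centre to centre across the faces; the top edge of one on the -x side is about level with this plate's top
- plain_plate_a_mid (a point): Centre of a plain rectangular aluminium plate, 90 x 92 x 6 mm, in the rack; axes as for the tab plate. To be left alone
- plain_plate_b_mid (a point): Centre of the other plain plate, the same size, in the rack. To be left alone
- cradle_seat (a point): Where the centre of the seated tab plate lies; turns with the steel frame. z: up along the rails, x: normal to them towards the laying side (faces up and away from the robot), y: the turning axis. Two flat rails 3 mm below it along x, 69 mm apart inside; flared side guides 48.5 mm either side. Rails and guides end 18 mm above it along z: the plate's upper 42 mm stands free front and back
- cradle_ledge (a point): Middle of the frame's bottom ledge, on which the plate's lower edge rests, 60 mm below the seat point along its z; same axes. A lip in front, 16 mm high and leaning outwards, leaves a channel from the rails that is 12 mm wide at the ledge and 15 mm at its mouth
- cradle_axis (a point): Point on the frame's turning axis, midway between its posts, 90 mm above the work surface. Axes of the fixed stand: y along the turning axis, x horizontal, away from the robot, z up. Its base is 120 x 186 mm; its grey posts are 63 to 73 mm either side of this point along y and rise 17 mm above the axis
- cradle (a joint): Turning angle of the frame, 0 to 1.152 rad. At 0 the rails lean 24 degrees from vertical, top towards the stand's -x; it grows as the top tips farther down that way. At 1.152 it meets its stop: rails level, plate on top. Stiff (about 0.28 N m): it stays where it is left
- cradle_handle (a point): Middle of the free part of the frame's handle, a round steel pin of 12 mm diameter parallel to the turning axis (the stand's y), 85 mm from the axis up along the rails, on the stand's -y side; the free part runs about 24 mm either way along y
- clamp_lever (a joint): Angle of the clamp lever, 0 (raised 45 degrees) to 0.785 rad (level, clamped). It turns about the same axis and grows as the knob goes down and towards the stand's -x. Stiff (about 0.12 N m): it stays where it is left
- lever_knob (a point): Centre of the black ball knob (19 mm diameter) on the end of the clamp lever, 66 mm from the turning axis, 94 mm along the stand's +y from its middle
- spray_can_mid (a point): Middle of an upright spray can, 53 mm diameter, 200 mm tall, standing between rack and frame. To be left alone
- tape_mid (a point): Middle of a tape measure lying on its side, 65 x 79 x 35 mm. To be left alone

How it is judged:
On the way, in this order (a step that is already met when the one before it is completed fails the run):
1. the tab plate is drawn clear of the rack (z of tab_plate_mid in the frame of rack above 0.145 m), for 0.1 s.
2. the tab plate is seated in the frame, tab end up, and let go, the frame still tilted (x of tab_plate_mid in the frame of cradle_seat between -0.004 and 0.004 m and y of tab_plate_mid in the frame of cradle_seat between -0.006 and 0.006 m and z of tab_plate_mid in the frame of cradle_seat between -0.006 and 0.008 m and angle between the x axis of tab_plate_mid and the x axis of cradle_seat, either way round below 0.1 rad and angle between the z axis of tab_plate_mid and the z axis of cradle_seat, either way round below 0.1 rad and z of tab_plate_tab in the frame of cradle_seat above 0.03 m and contact force between the fingers and anything else below 0.3 N and value of joint cradle below 0.6 rad), for 0.2 s.
3. the frame is turned level with the plate in it and let go, the clamp lever still up (x of tab_plate_mid in the frame of cradle_seat between -0.004 and 0.004 m and y of tab_plate_mid in the frame of cradle_seat between -0.006 and 0.006 m and z of tab_plate_mid in the frame of cradle_seat between -0.006 and 0.008 m and angle between the x axis of tab_plate_mid and the x axis of cradle_seat, either way round below 0.1 rad and angle between the z axis of tab_plate_mid and the z axis of cradle_seat, either way round below 0.1 rad and z of tab_plate_tab in the frame of cradle_seat above 0.03 m and contact force between the fingers and anything else below 0.3 N and value of joint cradle above 1.1 rad and value of joint clamp_lever below 0.5 rad), for 0.2 s.
4. the clamp lever is pushed down (value of joint clamp_lever above 0.68 rad), for 0.1 s.
At the end, for the whole second after the job is handed in: The tab plate lies at its seat in the frame (4 mm off the rails, 6 mm sideways, 6 to 8 mm along, 0.1 rad, tab end at the top), the frame is level (within 0.05 rad of its stop), the clamp lever is down (within 0.1 rad), and the plain plates, can and tape are where they were (x of tab_plate_mid in the frame of cradle_seat between -0.004 and 0.004 m and y of tab_plate_mid in the frame of cradle_seat between -0.006 and 0.006 m and z of tab_plate_mid in the frame of cradle_seat between -0.006 and 0.008 m and angle between the x axis of tab_plate_mid and the x axis of cradle_seat, either way round below 0.1 rad and angle between the z axis of tab_plate_mid and the z axis of cradle_seat, either way round below 0.1 rad and z of tab_plate_tab in the frame of cradle_seat above 0.03 m and value of joint cradle above 1.1 rad and value of joint clamp_lever above 0.68 rad); the robot touches nothing.
It fails at once if a plain plate is disturbed (moved more than 15 mm) (distance of plain_plate_a_mid from where it was at the start of the episode above 0.015 m).
It fails at once if a plain plate is disturbed (moved more than 15 mm) (distance of plain_plate_b_mid from where it was at the start of the episode above 0.015 m).
It fails at once if the spray can is disturbed (moved more than 20 mm) (distance of spray_can_mid from where it was at the start of the episode above 0.02 m).
It fails at once if the tape measure is disturbed (moved more than 20 mm) (distance of tape_mid from where it was at the start of the episode above 0.02 m).
It also fails if it takes over 54 s, if anything falls off the work surface, if the arm or the gripper's body presses on something with over 40 N, if the wrist force passes 120 N, or if a joint passes its speed limit or range.

ROBOT

A 6-joint arm with a two-finger parallel gripper is mounted at the origin on a cart in front of the work surface, level with it; the furniture and walls round the work are solid. World frame = base frame: x ahead of the robot, y to its left, z up, the work surface at z = 0. Lengths are in m, angles in rad, forces in N, time in s.
With the tool pointing down it reaches from about 0.3 to 0.875 m from the base axis. Payload 6.4 kg.
Tool frame: the origin (TCP) lies midway between the tips of the shut fingers; the grasp point (between the pads) lies 19 mm behind it; z points along the fingers, y is the line along which they close (so a half turn about z gives the same grasp; the last joint's range is limited). The gripper opens to 85 mm and grips with 20 to 120 N. Pads are 22 mm wide; open, the fingers measure 114 mm over their backs; the gripper's body (76 mm by 85 mm) begins 54 mm behind the grasp point. The pads swing forward as they close: fully open they stand 13 mm farther back than shut.
Start: joints at [-1.421, 0.181, 1.607, -0, 1.354, -0.206], TCP at [0.2, -0.539, 0.231] pointing down, gripper open.
Joint ranges: [-2.99, 2.99], [-0.89, 2.07], [0.3, 2.58], [-1.14, 4.28], [0, 2.63], [-3.12, 3.12]. Speed limits (rad/s): [2.57, 2.57, 3.01, 3.14, 3.14, 3.14].

INTERFACE

Orientations are given as a unit quaternion [w, x, y, z].
In Python, from bench import ctrl gives the robot as it stands.
- The arm moves only by the tool send_rows, never from a script. Its argument "motion" is a list of rows, each a list of 7 numbers: the turn, a rotation vector about the tool's x, y, z in degrees, then the shift along the tool's x, y, z in mm, then the closure, from -1 (fully open) to 1 (shut). In form: [[rx, ry, rz, tx, ty, tz, grip], ...]. A call has exactly 10 rows; each row shifts and turns the commanded pose from where the row before left it, along the tool's axes as they then stand; what a row does not reach is not made up. A row lasts 1/10 s, in which the tool goes at most 50 mm and 8.59 degrees, less where a joint would pass 70% of its speed; a pose out of reach is approached as far as the arm can. A call is refused whole if a number of a shift passes 50 or a number of a turn 8.59, either way. A call with a gripper value outside its range is refused whole. The fingers move at their own pace and stop on an object; the grip force is fixed at half the most. Time passes only in rows, so rows that do not move let the fingers close, or fill a call up. It gives the time, the measured TCP pose, the force, the opening and the grip force at its end, in the units of the state.
- ctrl.get_obs(): the state, without advancing time (a new reading comes with each control period).
- ctrl.camera(name): name is "scene" or "top" or "wrist"; returns a dict with "color" (480x640x3 uint8, red, green, blue), "z_map" (480x640 float32, m along the optical axis (not along the pixel's ray), 0 where there is no reading), "mtx" (3x3 intrinsics, pixels), "extrinsics" (4x4, takes a point from camera to world coordinates); the wrist camera has in their place "hand_eye" (4x4, takes a point from camera to tool coordinates, whose origin is the TCP and whose axes are the flange's). Camera axes: x right, y down, z forward; pixel columns grow to the right and rows downward; lengths in m; the calibration is good to about 2 mm. A picture is of the moment at which its call begins: read the wrist's pose just before it.
- ctrl.hand_in(): hands the job in; it is judged then, once.
The state is a dict: "time_s": time; "q": joint angles; "dq": joint speeds; "joint_efforts": joint torques, N m; "eef_pos": TCP position; "eef_rot": TCP orientation; "wrist_force": force on the tool from outside, world axes, zero at the start; "torque": the same for the moment, N m; "opening": opening from 0.0 (shut) to 1.0 (fully open); "grasp_force": force on a finger pad.
Only numpy, scipy, OpenCV 4.12 (cv2) and the standard library are available. Lean on these libraries where they do the work, as an engineer would, in place of code of your own. Each camera call takes 0.05 s, during which the arm holds its last target. There are 200 camera calls.

## Working session

There is one attempt and no reset: what is moved stays moved. The work goes in short steps, Python scripts to look and compute and a tool call to move; the robot and the scene stay as the last step left them, time stands still between calls to the robot, and variables do not carry over. Pictures are saved under pics/ and viewed, at most 13 in all, crops included, and the job is handed in when it is done.

Besides the shell and the picture viewer there is one more tool, called by a JSON object that holds its "fn" and its "kwargs". send_rows: Moves the arm, as the interface text tells. Its arguments: {"type":"object","properties":{"motion":{"type":"array","items":{"type":"array","items":{"type":"number"}}}},"required":["motion"]}

```bash
ls; mkdir -p pics
cat > h.py <<'E'
import numpy as np, cv2
from bench import ctrl
from scipy.spatial.transform import Rotation as R
def save(n,img): cv2.imwrite('pics/'+n+'.png',img[:,:,::-1])
def cloud(c,T):
    z=c['z_map'];v,u=np.indices(z.shape);K=c['mtx']
    P=np.stack([(u-K[0,2])/K[0,0]*z,(v-K[1,2])/K[1,1]*z,z],-1)
    W=P@T[:3,:3].T+T[:3,3]; W[z==0]=np.nan
    return W
def rot(o): q=np.array(o['eef_rot']); return R.from_quat(q[[1,2,3,0]])
E
python3 - <<'E'
from h import *
o=ctrl.get_obs();print(o)
for n in('scene','top'):
    c=ctrl.camera(n);save(n+'0',c['color']);np.savez(n+'0',**c);print(c['extrinsics'].round(3).tolist(),c['mtx'].tolist())
E
```

```text
pics
{'time_s': 0.0, 'q': array([-1.42126581e+00,  1.81562244e-01,  1.60803033e+00,  1.98414176e-05,
        1.35379995e+00, -2.06314823e-01]), 'dq': array([ 0.00165841, -0.00018937,  0.00188441,  0.0020881 , -0.00184435,
        0.00020377]), 'joint_efforts': array([-1.53178931e-03, -4.44872761e+01, -3.51342380e+01, -4.48857463e-04,
        9.06704867e-03,  1.30667726e-05]), 'eef_pos': array([ 0.20024861, -0.53840219,  0.23036145]), 'eef_rot': array([-8.99298400e-04,  9.84213454e-01,  1.76983239e-01,  3.52299125e-05]), 'wrist_force': array([-0.04077636,  0.81059512, -0.42625483]), 'torque': array([ 0.03272384,  0.01351979, -0.0141218 ]), 'grasp_force': 0.0, 'opening': 1.000116761986016}
[[-0.604, -0.348, 0.717, -0.21], [-0.797, 0.242, -0.554, 0.677], [0.019, -0.906, -0.423, 0.575], [0.0, 0.0, 0.0, 1.0]] [[487.7112500200826, 0.0, 328.8490065998428], [0.0, 487.7112500200826, 242.21039493966538], [0.0, 0.0, 1.0]]
[[-0.027, -0.994, 0.101, 0.443], [-0.999, 0.028, 0.014, 0.064], [-0.017, -0.101, -0.995, 1.221], [0.0, 0.0, 0.0, 1.0]] [[453.1036393250143, 0.0, 319.9436663486768], [0.0, 453.1036393250143, 240.86251536568182], [0.0, 0.0, 1.0]]
```

View pics/scene0.png

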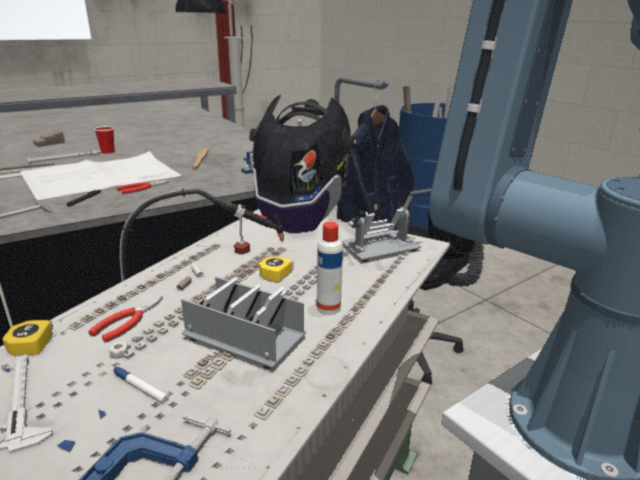

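View pics/top0.png

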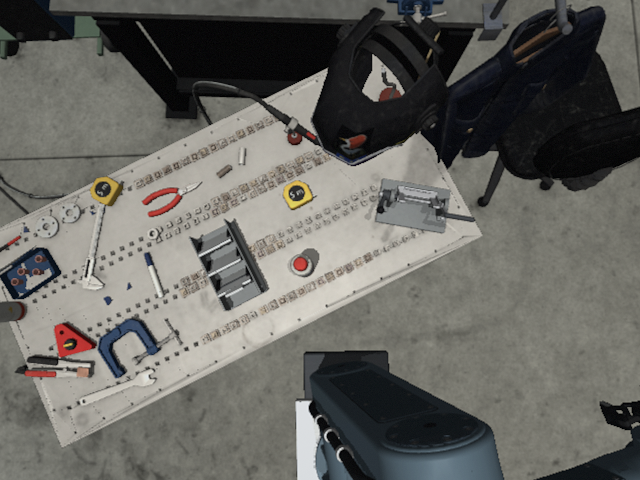

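The top view shows the rack around (230,265) with its long axis running down-right, the can at (301,264) and the frame at (413,205). The tape is at (297,195), and a helmet sits behind the frame. Next I'll crop the views and measure with the depth map.

Run:
```python
from h import *
t=dict(np.load('top0.npz'));s=dict(np.load('scene0.npz'))
a=cv2.resize(t['color'][205:320,180:330],None,fx=5,fy=5,interpolation=3)[:300*2]
b=cv2.resize(t['color'][165:245,365:485],None,fx=5,fy=5,interpolation=3)
save('ct',np.vstack([cv2.resize(a,(400,300)),cv2.resize(b,(400,267))]))
a=cv2.resize(s['color'][265:370,175:315],(400,300),interpolation=3)
b=cv2.resize(s['color'][195:270,335:435],(400,300),interpolation=3)
save('cs',np.vstack([a,b]))
W=cloud(t,t['extrinsics'])
for nm,(r0,r1,c0,c1) in dict(rack=(205,320,180,275),cr=(165,245,365,485)).items():
    w=W[r0:r1,c0:c1]; m=w[...,2]>0.02
    print(nm)
    h=w[...,2][::5,::4]
    print('\n'.join(' '.join('%4d'%(1000*x) if x==x else '  --' for x in r) for r in h))
# rack minrect
def rect(r0,r1,c0,c1,zl,zh):
    w=W[r0:r1,c0:c1].reshape(-1,3);w=w[(w[:,2]>zl)&(w[:,2]<zh)]
    print(len(w),w.mean(0).round(3),cv2.minAreaRect(w[:,:2].astype('f4')*1000))
rect(205,320,180,275,.015,.2)
rect(240,285,282,325,.18,.25)
rect(175,215,275,320,.02,.1)
rect(165,245,365,460,.008,.3)
```

```text
rack
  -2    0   -3    0    0   -3    3    6    0    3    7    8    0    3   -2   -3    0   -1    1    1    2    0    0    0
   0    0   -2   -5    0    6    0    0    7    8    0    0   -3   -2   -1   -2    0   -2   -5    0    1   -1    0    0
   0    5    7   -2   -6   -5    6   -5    1    1    0    0   -4    1   -1    1   -1   -3    1    0    4    0   -4    0
   7    0   -1   10    1   -4    1   -5   -1    1    2   83   -3    1    1    2   -1   -2   -1   -5   -4   -1   -4    2
  -2    0    9    1   -3   -6    1   -2   -1   -3    4   16   68   18   -3    1    4   -2   -1   -2    0    0    0   -5
  -1    1    4   -2    1   -1   -1   -1   -5   14   21   19   81   45   15   -2   -4    0   -1    1    0   -2    1    1
  -3   -1    0    0    0    1   15   17   19   20   39   58   89   85   16   14    0   -1    0    0    0   -3   -2    0
  -2    0    0   72   28   16   18   27   47   62   82   95  101   17   63   19   -3   -4    5    0    9    4    4    5
  -1   -4    0   85   55   60   53   67   85  103   98   17   18   18   88   37   18   -1   13   -4    2    5    0    0
   1   -1    0 
[... 3869 characters left out ...]
  3    4    5    1   -2   -2    6    1    0   -1
   2   -2    0    0    0   -1   -3   -1   12   -3    0    3    3    0    4    0    4    0    0   -3   -1   -3    0   -3    1    0    2 -822 -810 -815
3520 [0.505 0.321 0.053] ((508.0906677246094, 324.60736083984375), (209.8643798828125, 121.41293334960938), 25.369155883789062)
162 [0.497 0.127 0.198] ((496.9156188964844, 127.0960464477539), (29.75266456604004, 29.44046974182129), 88.62215423583984)
592 [0.692 0.141 0.033] ((697.2850341796875, 138.65087890625), (65.39482879638672, 78.48358917236328), 26.58172607421875)
3183 [ 0.649 -0.165  0.04 ] ((650.3460693359375, -159.8357696533203), (177.56982421875, 228.26658630371094), 6.764745235443115)
```

View pics/ct.png

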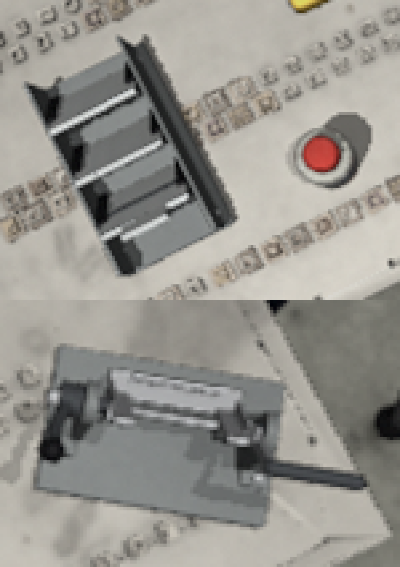

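View pics/cs.png

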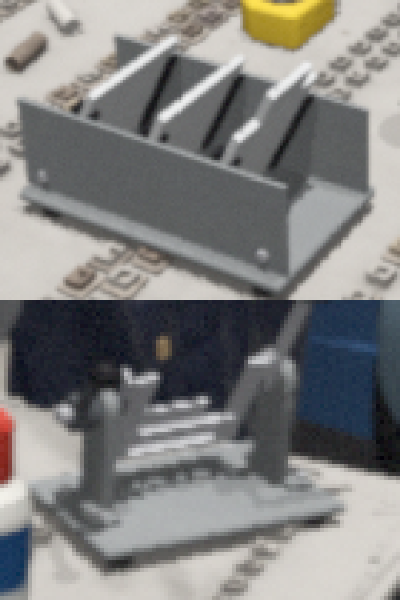

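Slot layout: the tab plate, with its stepped top edge, is in the slot nearest the robot (rack -x), at about (150,215) in the top-left crop, with only the +x neighbour next to it. The frame's handle is at the right of the lower crop, around (310,472), and the knob is at the left, around (50,448). Next I'll fit the rack, stand and plate.

```bash
cat >> h.py <<'E'
def plan(P,Rt,n,o=None):
    o=o or ctrl.get_obs(); R0=rot(o); rel=R0.inv()*Rt; rv=rel.as_rotvec()/n
    A=sum(R.from_rotvec(rv*i).as_matrix() for i in range(n))
    t=np.linalg.solve(A,R0.inv().apply(np.array(P)-o['eef_pos']))
    print('row x%d:'%n,np.degrees(rv).round(2).tolist(),(t*1000).round(1).tolist())
def axes(x,y,z): return R.from_matrix(np.stack([x,y,z],1))
E
python3 - <<'E'
from h import *
t=dict(np.load('top0.npz'));W=cloud(t,t['extrinsics'])
def sel(r0,r1,c0,c1,zl,zh):
    w=W[r0:r1,c0:c1].reshape(-1,3);return w[(w[:,2]>zl)&(w[:,2]<zh)]
# base of stand
w=sel(165,245,365,460,.011,.024)
m=np.zeros((480,640),np.uint8); z=W[...,2]; m[165:245,365:460]=((z>.009)&(z<.15))[165:245,365:460]
m=cv2.morphologyEx(m,cv2.MORPH_OPEN,np.ones((7,7)))
cs,_=cv2.findContours(m,0,1);k=max(cs,key=cv2.contourArea).reshape(-1,2)
pts=W[k[:,1],k[:,0]]; pts=pts[(pts[:,2]<.03)]
print('base',cv2.minAreaRect(pts[:,:2].astype('f4')*1000),cv2.minAreaRect(w[:,:2].astype('f4')*1000))
h=sel(205,228,448,490,.15,.19);print('handle',len(h),h.mean(0),np.ptp(h,0)); 
l=cv2.fitLine(h[:,:2].astype('f4'),2,0,.01,.01).ravel();print(l, np.degrees(np.arctan2(l[1],l[0])), h[np.argmax(h[:,1])],h[np.argmin(h[:,1])])
kb=sel(200,222,370,390,.125,.16);print('knob',len(kb),kb.mean(0))
p=sel(280,310,200,255,.112,.14);print('tab',len(p),p.mean(0),p.min(0),p.max(0)); l=cv2.fitLine(p[:,:2].astype('f4'),2,0,.01,.01).ravel();print(np.degrees(np.arctan2(l[1],l[0])))
# tab edge by brightness
g=cv2.cvtColor(t['color'],cv2.COLOR_RGB2GRAY)
mm=(g>200)&(z>.085); mm[:,:190]=0;mm[:,275:]=0;mm[:215]=0;mm[310:]=0
n,lab,st,ce=cv2.connectedComponentsWithStats(mm.astype(np.uint8))
for i in range(1,n):
    if st[i,4]>8:
        q=W[lab==i]; l=cv2.fitLine(q[:,:2].astype('f4'),2,0,.01,.01).ravel(); print(st[i],np.nanmean(q,0).round(4),np.degrees(np.arctan2(l[1],l[0])))
print(ctrl.camera('wrist')['hand_eye'].round(3).tolist())
E
```

```text
base ((655.3772583007812, -169.2513427734375), (186.95242309570312, 120.92105865478516), 78.11724090576172) ((638.2678833007812, -147.42556762695312), (220.40380859375, 163.41909790039062), 78.23046875)
handle 135 [ 0.59649822 -0.2497881   0.16882342] [0.02048624 0.06219841 0.01320937]
[ 0.2066083   0.9784237   0.5964982  -0.24978809] 78.07633 [ 0.59902116 -0.21967838  0.17345242] [ 0.5912953  -0.28187679  0.16577186]
knob 53 [ 0.62751486 -0.06674322  0.13879607]
tab 91 [0.44027454 0.29371583 0.12261628] [0.4271827  0.27187884 0.11216627] [0.45521317 0.31523786 0.13062632]
-64.476166
[217 239  13   8  15] [0.559  0.3224 0.1009] -62.198727
[199 247  17   9  19] [0.5388 0.3631 0.1012] -64.66528
[217 259  23  13  27] [0.5026 0.3111 0.1008] -64.586945
[243 280   7   4  10] [0.4611 0.2655 0.1042] -64.21656
[226 288  16   9  17] [0.4369 0.2913 0.1251] -64.47295
[[-0.0, -0.956, -0.292, 0.074], [1.0, 0.0, -0.001, 0.001], [0.001, -0.292, 0.956, -0.142], [0.0, 0.0, 0.0, 1.0]]
```

```bash
cat >> h.py <<'E'
def frame(yaw,lean):  # body axes: x normal, y width, z along plate (leaning to -x); degrees
    return R.from_euler('z',yaw,degrees=True)*R.from_euler('y',-lean,degrees=True)
def tool(yaw,lean): # tool: x=body y, y=body x, z=-body z
    M=frame(yaw,lean).as_matrix(); return axes(M[:,1],M[:,0],-M[:,2])
def path(rv,t,n,o=None):
    o=o or ctrl.get_obs();Rm=rot(o);p=np.array(o['eef_pos'])
    for i in range(n):
        p=p+Rm.apply(np.array(t)/1000);Rm=Rm*R.from_rotvec(np.radians(rv))
        if i%3==2 or i==n-1: print(i,p.round(3),end=' ')
    print()
E
python3 - <<'E'
from h import *
Rg=tool(25.5,26)
print(Rg.as_matrix().round(2).tolist())
zp=-Rg.as_matrix()[:,2]; top=np.array([.437,.2913,.127])
plan(top+.15*zp,Rg,20)
o=ctrl.get_obs();rel=rot(o).inv()*Rg
rv=rel.as_rotvec()/20
A=sum(R.from_rotvec(rv*i).as_matrix() for i in range(20))
t=np.linalg.solve(A,rot(o).inv().apply(top+.15*zp-o['eef_pos']))*1000
path(np.degrees(rv),t,20)
E
```

```text
[[-0.43, 0.81, 0.4], [0.9, 0.39, 0.19], [0.0, 0.44, -0.9]]
row x20: [-0.99, 1.07, -4.67] [45.1, -9.7, -0.6]
2 [ 0.31  -0.455  0.234] 5 [ 0.396 -0.347  0.243] 8 [ 0.453 -0.222  0.252] 11 [ 0.477 -0.086  0.261] 14 [0.467 0.052 0.267] 17 [0.424 0.183 0.266] 19 [0.378 0.263 0.262]
```

{"fn": "send_rows", "kwargs": {"motion": [[-1,1.1,-4.7,45,-9.7,-0.6,-1],[-1,1.1,-4.7,45,-9.7,-0.6,-1],[-1,1.1,-4.7,45,-9.7,-0.6,-1],[-1,1.1,-4.7,45,-9.7,-0.6,-1],[-1,1.1,-4.7,45,-9.7,-0.6,-1],[-1,1.1,-4.7,45,-9.7,-0.6,-1],[-1,1.1,-4.7,45,-9.7,-0.6,-1],[-1,1.1,-4.7,45,-9.7,-0.6,-1],[-1,1.1,-4.7,45,-9.7,-0.6,-1],[-1,1.1,-4.7,45,-9.7,-0.6,-1]]}}

```text
time_s: 1.15
eef_pos: [0.4633, -0.176, 0.2558]
eef_rot: [0.067, 0.823, 0.554, 0.107]
wrist_force: [0.3, 0.4, 0.6]
opening: 0.998
grasp_force: 0.0
```

{"fn": "send_rows", "kwargs": {"motion": [[-1,1.1,-4.7,45,-9.7,-0.6,-1],[-1,1.1,-4.7,45,-9.7,-0.6,-1],[-1,1.1,-4.7,45,-9.7,-0.6,-1],[-1,1.1,-4.7,45,-9.7,-0.6,-1],[-1,1.1,-4.7,45,-9.7,-0.6,-1],[-1,1.1,-4.7,45,-9.7,-0.6,-1],[-1,1.1,-4.7,45,-9.7,-0.6,-1],[-1,1.1,-4.7,45,-9.7,-0.6,-1],[-1,1.1,-4.7,45,-9.7,-0.6,-1],[-1,1.1,-4.7,45,-9.7,-0.6,-1]]}}

```text
time_s: 2.15
eef_pos: [0.371, 0.2615, 0.2614]
eef_rot: [0.122, 0.513, 0.827, 0.194]
wrist_force: [0.7, 0.4, 0.0]
opening: 0.999
grasp_force: 0.0
```

Run:
```python
from h import *
o=ctrl.get_obs();print(o['time_s'],o['eef_pos'],rot(o).as_matrix().round(3).tolist(),o['q'].round(2))
c=ctrl.camera('wrist');save('w1',c['color']);np.savez('w1',**c,pos=o['eef_pos'],R=rot(o).as_matrix())
Rg=tool(25.5,26);plan(np.array([.437,.2913,.127])-.08*Rg.as_matrix()[:,2],Rg,10,o)
```

```text
2.15 [0.37104198 0.26146345 0.26136346] [[-0.445, 0.801, 0.401], [0.896, 0.399, 0.197], [-0.002, 0.447, -0.895]] [ 0.3  -0.49  2.2   0.08  0.98 -0.19]
row x10: [0.05, -0.03, 0.09] [-0.2, 0.6, 7.3]
```

View pics/w1.png

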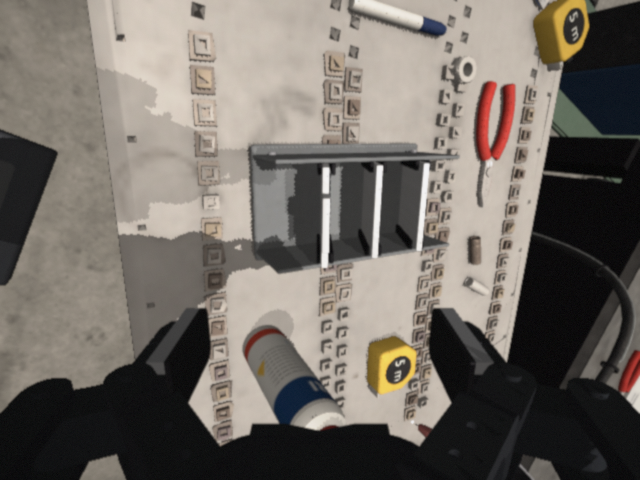

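The wrist view shows the tab plate's bright edge at x≈326, rows 163–268, with the plain plates at x≈378 and x≈424. The can at (290,370) is well clear. Now I'll measure the tab edge.

```bash
cat >> h.py <<'E'
def wcloud(f):
    c=dict(np.load(f)); T=np.eye(4);T[:3,:3]=c['R'];T[:3,3]=c['pos']; return c,cloud(c,T@c['hand_eye'])
E
python3 - <<'E'
from h import *
c,W=wcloud('w1.npz')
z=W[...,2]
g=cv2.cvtColor(c['color'],cv2.COLOR_RGB2GRAY)
Rg=tool(25.5,26);F=frame(25.5,26)
mm=(g>200)&(z>.07); mm[:150]=0;mm[280:]=0;mm[:,:300]=0;mm[:,450:]=0
n,lab,st,ce=cv2.connectedComponentsWithStats(mm.astype(np.uint8))
for i in range(1,n):
    if st[i,4]>30:
        q=W[lab==i]; l=cv2.fitLine(q[:,:2].astype('f4'),2,0,.01,.01).ravel(); print(st[i],np.median(q,0).round(4),np.degrees(np.arctan2(l[1],l[0])),np.percentile(q[:,2],[5,95]))
        B=F.inv().apply(q); print('  body med',np.median(B,0).round(4),'ptp',np.percentile(B,[2,98],axis=0).round(4).tolist())
for r in range(158,276,3): print(r,np.where(mm[r,300:350])[0][[0,-1]]+300 if mm[r,300:350].any() else None, np.nanmedian(z[r,323:329]).round(3),end=';')
E
```

```text
[417 164  12  87 424] [0.5462 0.3476 0.1015] -64.35184 [0.1001039  0.10288944]
  body med [ 0.6222  0.0785 -0.1905] ptp [[0.6197, 0.0328, -0.192], [0.6246, 0.1176, -0.189]]
[372 166  11  92 482] [0.4965 0.323  0.1014] -64.235176 [0.10005491 0.10292043]
  body med [ 0.5723  0.0776 -0.1662] ptp [[0.5699, 0.0329, -0.1679], [0.5747, 0.1177, -0.1648]]
[323 168   6  25 148] [0.4314 0.3263 0.1052] -64.015816 [0.10377601 0.10641175]
  body med [ 0.5226  0.1089 -0.1378] ptp [[0.5201, 0.0987, -0.1392], [0.5246, 0.1188, -0.1364]]
[322 199   8  69 423] [0.4389 0.2869 0.1263] -53.951714 [0.10425425 0.12811968]
  body med [ 0.5225  0.07   -0.1142] ptp [[0.5201, 0.0317, -0.1391], [0.525, 0.0962, -0.1124]]
158 None 0.083;161 None 0.086;164 None 0.079;167 None 0.104;170 [323 328] 0.105;173 [323 328] 0.105;176 [323 328] 0.105;179 [323 328] 0.105;182 [323 328] 0.105;185 [323 328] 0.105;188 [323 328] 0.105;191 [323 328] 0.105;194 None 0.108;197 None 0.121;200 [324 329] 0.126;203 [323 329] 0.127;206 [323 329] 0.126;209 [323 329] 0.127;212 [323 329] 0.126;215 [323 329] 0.126;218 [323 328] 0.127;221 [323 328] 0.127;224 [323 328] 0.127;227 [323 328] 0.127;230 [323 328] 0.127;233 [323 328] 0.127;236 [323 328] 0.127;239 [323 328] 0.127;242 [323 328] 0.127;245 [323 328] 0.127;248 [323 328] 0.126;251 [323 328] 0.127;254 [322 327] 0.105;257 [322 327] 0.105;260 [322 327] 0.105;263 [322 327] 0.105;266 [322 326] 0.105;269 None 0.007;272 None 0.003;275 None -0.0;
```

Run:
```python
from h import *
F=frame(25.5,26);P=F.apply([.5225,.0755,-.1448]);print(P)
plan(P,tool(25.7,26),10)
```

```text
[0.44866105 0.29764895 0.09890355]
row x10: [0.04, -0.06, 0.12] [-0.9, 0.8, 18.3]
```

{"fn": "send_rows", "kwargs": {"motion": [[0,-0.1,0.1,-1.8,1.6,20,-1],[0,-0.1,0.1,-1.8,1.6,20,-1],[0,-0.1,0.1,-1.8,1.6,20,-1],[0,-0.1,0.1,-1.8,1.6,20,-1],[0,-0.1,0.1,-1.8,1.6,20,-1],[0,-0.1,0.1,0,0,20,-1],[0,0,0.1,0,0,20,-1],[0,0,0.1,0,0,20,-1],[0,0,0.1,0,0,20,-1],[0,0,0.1,0,0,3,-1]]}}

```text
time_s: 3.2
eef_pos: [0.4552, 0.2891, 0.0984]
eef_rot: [0.123, 0.523, 0.822, 0.19]
wrist_force: [-0.6, 0.7, 0.1]
opening: 1.0
grasp_force: 0.0
```

Run:
```python
from h import *
F=frame(25.5,26);P=F.apply([.5225,.0755,-.1448]);o=ctrl.get_obs()
plan(P,tool(25.7,26),1);print(F.inv().apply(o['eef_pos']),o['wrist_force'])
```

```text
row x1: [0.18, 0.43, -0.52] [10.5, -1.9, -1.5]
[ 0.52431651  0.06499864 -0.14626266] [-0.63218836  0.66997873  0.07278179]
```

{"fn": "send_rows", "kwargs": {"motion": [[0,0,0,0,0,0,-1],[0,0,0,0,0,0,-1],[0,0,0,0,0,0,-1],[0,0,0,0,0,0,-1],[0,0,0,0,0,0,-1],[0,0,0,0,0,0,-1],[0,0,0,0,0,0,-1],[0,0,0,0,0,0,-1],[0,0,0,0,0,0,-1],[0,0,0,0,0,0,-1]]}}

```text
time_s: 4.2
eef_pos: [0.4562, 0.2898, 0.1008]
eef_rot: [0.124, 0.522, 0.822, 0.192]
wrist_force: [-0.7, -0.4, -0.4]
opening: 0.996
grasp_force: 0.0
```

Run:
```python
from h import *
F=frame(25.5,26);P=F.apply([.5225,.0755,-.1448]);o=ctrl.get_obs()
plan(P,tool(25.7,26),1);print(F.inv().apply(o['eef_pos']),o['wrist_force'])
```

```text
row x1: [0.43, 0.44, -0.48] [10.3, -3.9, 0.2]
[ 0.5263916   0.06517463 -0.14453786] [-0.65676569 -0.35309343 -0.42701689]
```

{"fn": "send_rows", "kwargs": {"motion": [[0.2,0.2,-0.2,5,-2,0,-1],[0.2,0.2,-0.2,5,-2,0,-1],[0,0,0,0,0,0,-1],[0,0,0,0,0,0,-1],[0,0,0,0,0,0,0.5],[0,0,0,0,0,0,1],[0,0,0,0,0,0,1],[0,0,0,0,0,0,1],[0,0,0,0,0,0,1],[0,0,0,0,0,0,1]]}}

```text
time_s: 5.2
eef_pos: [0.4491, 0.2974, 0.0994]
eef_rot: [0.12, 0.519, 0.824, 0.191]
wrist_force: [1.3, 0.1, -0.1]
opening: 0.059
grasp_force: 59.8
```

Run:
```python
from h import *
F=frame(25.5,26);P=F.apply([.5225,.0755,-.1448]);o=ctrl.get_obs()
plan(P,tool(25.7,26),1);print(F.inv().apply(o['eef_pos']),o['wrist_force'],o['opening']*85,o['grasp_force'])
```

```text
row x1: [0.09, 0.05, -0.08] [0.4, -0.5, 0.3]
[ 0.52297297  0.07510177 -0.14447358] [ 1.34845158  0.10210839 -0.10803271] 5.0128105549235 59.76025225245394
```

{"fn": "send_rows", "kwargs": {"motion": [[0,0,0,0,0,-5,1],[0,0,0,0,0,-10,1],[0,0,0,0,0,-12,1],[0,0,0,0,0,-13,1],[0,0,0,0,0,-15,1],[0,0,0,0,0,-15,1],[0,0,0,0,0,-15,1],[0,0,0,0,0,-15,1],[0,0,0,0,0,-10,1],[0,0,0,0,0,0,1]]}}

```text
time_s: 6.2
eef_pos: [0.4051, 0.2765, 0.1992]
eef_rot: [0.121, 0.519, 0.824, 0.191]
wrist_force: [0.1, -0.2, -1.7]
opening: 0.061
grasp_force: 59.7
```

Run:
```python
from h import *
o=ctrl.get_obs();print(o['q'].round(2))
Rg=tool(-11.9,24);ax=np.array([.652,-.169,.09]);zb=-Rg.as_matrix()[:,2]
print(ax+.19*zb)
# lift 0.14 in 8 rows
u=rot(o).inv().apply([0,0,.14/7])*1000;print(u)
o2=dict(o);o2['eef_pos']=np.array(o['eef_pos'])+[0,0,.14]
H=np.array([.565,-.15,.335])
rel=rot(o).inv()*Rg;rv=rel.as_rotvec()/15
A=sum(R.from_rotvec(rv*i).as_matrix() for i in range(15));t=np.linalg.solve(A,rot(o).inv().apply(H-o2['eef_pos']))*1000
print(np.degrees(rv),t);path(np.degrees(rv),t,15,o2)
```

```text
[ 0.32 -0.29  2.19  0.08  0.79 -0.17]
[ 0.57638086 -0.15306455  0.26357364]
[-7.56645929e-03  8.81367783e+00 -1.79532456e+01]
[ 0.13848686 -1.05896901  2.26664162] [-30.18702891   5.92979569   3.03459163]
2 [0.459 0.201 0.339] 5 [0.503 0.119 0.338] 8 [0.535 0.033 0.337] 11 [ 0.556 -0.058  0.336] 14 [ 0.565 -0.15   0.335]
```

{"fn": "send_rows", "kwargs": {"motion": [[0,0,0,0,8.8,-18,1],[0,0,0,0,8.8,-18,1],[0,0,0,0,8.8,-18,1],[0,0,0,0,8.8,-18,1],[0,0,0,0,8.8,-18,1],[0,0,0,0,8.8,-18,1],[0,0,0,0,8.8,-18,1],[0,0,0,0,0,0,1],[0.1,-1.1,2.3,-30,5.9,3,1],[0.1,-1.1,2.3,-30,5.9,3,1]]}}

```text
time_s: 7.2
eef_pos: [0.4415, 0.2271, 0.336]
eef_rot: [0.126, 0.556, 0.801, 0.183]
wrist_force: [0.9, 0.2, -1.1]
opening: 0.056
grasp_force: 59.6
```

{"fn": "send_rows", "kwargs": {"motion": [[0.1,-1.1,2.3,-30,5.9,3,1],[0.1,-1.1,2.3,-30,5.9,3,1],[0.1,-1.1,2.3,-30,5.9,3,1],[0.1,-1.1,2.3,-30,5.9,3,1],[0.1,-1.1,2.3,-30,5.9,3,1],[0.1,-1.1,2.3,-30,5.9,3,1],[0.1,-1.1,2.3,-30,5.9,3,1],[0.1,-1.1,2.3,-30,5.9,3,1],[0.1,-1.1,2.3,-30,5.9,3,1],[0.1,-1.1,2.3,-30,5.9,3,1]]}}

```text
time_s: 8.2
eef_pos: [0.5531, -0.0574, 0.3335]
eef_rot: [0.158, 0.721, 0.659, 0.144]
wrist_force: [0.1, -0.7, -2.3]
opening: 0.059
grasp_force: 59.6
```

{"fn": "send_rows", "kwargs": {"motion": [[0.1,-1.1,2.3,-30,5.9,3,1],[0.1,-1.1,2.3,-30,5.9,3,1],[0.1,-1.1,2.3,-30,5.9,3,1],[0,0,0,0,0,0,1],[0,0,0,0,0,0,1],[0,0,0,0,0,0,1],[0,0,0,0,0,0,1],[0,0,0,0,0,0,1],[0,0,0,0,0,0,1],[0,0,0,0,0,0,1]]}}

```text
time_s: 9.2
eef_pos: [0.5615, -0.1476, 0.3356]
eef_rot: [0.167, 0.762, 0.611, 0.132]
wrist_force: [-0.1, -0.4, -1.6]
opening: 0.054
grasp_force: 59.7
```

Run:
```python
from h import *
o=ctrl.get_obs();print(o['time_s'],o['eef_pos'],o['q'].round(2),o['opening'])
c=ctrl.camera('wrist');save('w2',c['color']);np.savez('w2',**c,pos=o['eef_pos'],R=rot(o).as_matrix())
o=ctrl.get_obs();plan([.565,-.15,.335],tool(-11.9,24),1,o)
```

```text
9.2 [ 0.56149233 -0.14763902  0.33564078] [-0.53 -0.17  1.81  0.14  1.1  -0.35] 0.053530101784543704
row x1: [0.56, 0.47, -0.56] [-1.4, 3.3, 2.2]
```

View pics/w2.png

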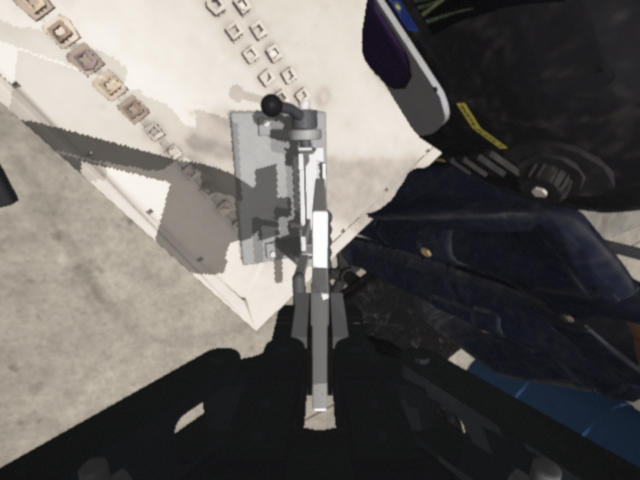

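The plate is held vertically in the image centre (bright shoulder edge near (320,240)). The frame is behind it, with the knob at (271,105), the guides around x≈300–325, and the helmet far to the right. Next I'll extract the frame geometry in stand axes and check how the plate sits in the grip.

Run:
```python
from h import *
c,W=wcloud('w2.npz')
S=R.from_euler('z',-11.9,degrees=True); ax=np.array([.652,-.169,0])
B=S.inv().apply((W-ax).reshape(-1,3)).reshape(W.shape)
T=(W-c['pos'])@c['R']  # tool frame
# plate in hand
m=(abs(T[...,0])<.06)&(abs(T[...,1])<.02)&(T[...,2]>-.03)&(T[...,2]<.11);
q=T[m];print('held',len(q));
for a,b in((-.05,-.03),(-.03,-.01),(-.01,.01),(.01,.03),(.03,.05)):
    s=q[(q[:,0]>a)&(q[:,0]<b)]
    if len(s)>10: print(a,np.percentile(s,[2,50,98],axis=0).round(4).tolist())
# stand: base rect
v,u=np.indices(m.shape)
b=B[(B[...,2]>.01)&(B[...,2]<.022)&(abs(B[...,0])<.1)&(abs(B[...,1])<.13)]
print('base',cv2.minAreaRect(b[:,:2].astype('f4')*1000),b.min(0),b.max(0))
# height map in stand frame 5mm grid max z
g=B[(B[...,2]>.03)&(B[...,2]<.2)&(abs(B[...,0])<.09)&(abs(B[...,1])<.14)]
M=np.full((56,26),-1.)
for p in g:
    i=int((p[1]+.14)/.005);j=int((p[0]+.09)/.005)
    if 0<=i<56 and 0<=j<26: M[i,j]=max(M[i,j],p[2])
print('x:',' '.join('%3d'%(-90+5*j) for j in range(26)))
for i in range(55,-1,-1):
    if (M[i]>0).any(): print('%4d'%(-140+5*i),' '.join('%3d'%(x*1000) if x>0 else '  .' for x in M[i]))
e=B[(B[...,2]>.18)&(abs(T[...,1])>.06)]; print('high',np.percentile(e,[0,1,50,99],axis=0).round(3).tolist())
```

```text
held 4866
-0.05 [[-0.0456, -0.0029, -0.0071], [-0.0447, -0.0004, -0.006], [-0.0436, 0.0022, -0.0051]]
-0.03 [[-0.0232, -0.0031, -0.03], [-0.0171, -0.0006, -0.0297], [-0.0105, 0.0023, -0.0288]]
-0.01 [[-0.0072, -0.016, -0.0299], [0.0062, 0.0008, -0.0204], [0.01, 0.0153, 0.0329]]
0.01 [[0.01, -0.0089, -0.0299], [0.0173, -0.0002, -0.0172], [0.0291, 0.0082, 0.033]]
0.03 [[0.0304, -0.0032, -0.0073], [0.0417, -0.0002, -0.0053], [0.0445, 0.0042, 0.0794]]
base ((2.8333396911621094, 16.49786376953125), (120.14228820800781, 220.4584197998047), 0.22948239743709564) [-0.05750376 -0.0939538   0.01002203] [0.06278731 0.1266663  0.02195504]
x: -90 -85 -80 -75 -70 -65 -60 -55 -50 -45 -40 -35 -30 -25 -20 -15 -10  -5   0   5  10  15  20  25  30  35
 100   .   .   .   .   .   .   . 139 141 140   .   .   .   .   .   .   .   .   .   .   .   .   .   .   .   .
  95   .   .   .   .   .   .   . 143 144 144 139 127 122 119 114   .   .  95  96  94   .   .   .   .   .   .
  90   .   .   .   .   .   . 136 143 144 145 141 129 126 121 117 112 106 103 103 101  99   .   .   .   .   .
  85   .   .   .   .   .   .   .
[... 3182 characters left out ...]
159 149 140 131 121 116   .   .   .   .   .   .   .   .
 -65   .   .   .   .   .   .   .   .   . 170 171 169   .   .   .  96  92 105 105  58  48  36   .   .   .   .
 -70   .   .   .   .   .   .   .   .   . 170 171 169   .   .   .  97   . 106 106   .   .   .   .   .   .   .
 -75   .   .   .   .   .   .   .   .   . 169   . 170   .   .   .  93   . 105 106   .   .   .   .   .   .   .
 -80   .   .   .   .   .   .   .   .   . 168   .   .   .   .   .   .   .   .   .   .   .   .   .   .   .   .
 -85   .   .   .   .   .   .   .   .   . 168   .   .   .   .   .   .   .   .   .   .   .   .   .   .   .   .
high [[-0.185, -0.354, 0.18], [0.068, -0.288, 0.182], [0.125, 0.072, 0.258], [0.433, 0.159, 0.317]]
```

```bash
cat > fit.py <<'E'
from h import *
import sys
c,W=wcloud(sys.argv[1])
S=R.from_euler('z',-11.9,degrees=True); ax=np.array([.652,-.169,0])
B=S.inv().apply((W-ax).reshape(-1,3)).reshape(W.shape)
Q=np.stack([B[...,0],B[...,1],B[...,2]],-1).reshape(-1,3)
L=R.from_euler('y',-24,degrees=True).inv().apply(Q) # x normal,y,z along
for s in(1,-1):
    r=L[(abs(L[:,1]*s-.040)<.005)&(L[:,2]>.05)&(L[:,2]<.103)&(abs(L[:,0]-.04)<.012)]
    print('rail',s,len(r),np.median(r,0),np.percentile(r[:,0],[5,95]), 'tilt',np.polyfit(r[:,2],r[:,0],1))
med=np.median(r[:,0])
r=L[(abs(L[:,0]-med)<.004)&(L[:,2]>.07)&(L[:,2]<.1)&(abs(L[:,1])<.06)]
for s in(1,-1):
    y=r[r[:,1]*s>0][:,1]*s;print('rail y',s,np.percentile(y,[1,5,95,99]).round(4))
d=L[(abs(L[:,1])<.03)&(abs(L[:,0]-med-.006)<.004)&(L[:,2]<.05)&(L[:,2]>.02)]
print('ledge',len(d),np.percentile(d[:,2],[5,25,50,75,95]).round(4))
t=L[(abs(abs(L[:,1])-.041)<.006)&(abs(L[:,0]-med)<.006)&(L[:,2]>.095)];print('railtop',np.percentile(t[:,2],[50,75,90,98]).round(4))
hn=Q[(Q[:,2]>.15)&(Q[:,2]<.18)&(Q[:,0]<-.025)&(Q[:,0]>-.055)&(abs(Q[:,1]+.085)<.04)];print('handle',np.median(hn,0),np.percentile(hn,[2,98],axis=0).round(4).tolist())
k=Q[(Q[:,2]>.128)&(Q[:,2]<.15)&(Q[:,0]<-.035)&(Q[:,0]>-.065)&(abs(Q[:,1]-.094)<.02)];print('knob',k.mean(0),k.min(0),k.max(0))
p=Q[(Q[:,2]>.09)&(Q[:,2]<.11)&(abs(Q[:,0])<.03)&(abs(Q[:,1])>.058)&(abs(Q[:,1])<.08)]
for s in(1,-1):
    y=p[p[:,1]*s>0];print('post',s,np.percentile(y,[1,99],axis=0).round(4).tolist())
E
python3 fit.py w2.npz
```

```text
rail 1 40 [0.0393441  0.04010483 0.07878193] [0.03825374 0.0405442 ] tilt [-0.05709321  0.04384462]
rail -1 101 [ 0.03808925 -0.03672563  0.0691375 ] [0.03182627 0.0411485 ] tilt [0.02715363 0.03525174]
rail y 1 [0.0349 0.0362 0.0599 0.0599]
rail y -1 [0.0349 0.035  0.0515 0.0518]
ledge 275 [0.0293 0.0302 0.0307 0.0313 0.0321]
railtop [0.1069 0.1076 0.1081 0.1088]
handle [-0.03887049 -0.06065573  0.16766882] [[-0.043, -0.0806, 0.1516], [-0.0271, -0.0528, 0.1707]]
knob [-0.04787394  0.09296609  0.14013772] [-0.05558931  0.0843495   0.13248489] [-0.03667878  0.10216056  0.14504252]
post 1 [[-0.0139, 0.0589, 0.091], [0.0178, 0.0795, 0.1071]]
post -1 [[-0.0137, -0.0728, 0.0903], [0.0033, -0.0631, 0.1066]]
```

```bash
cat >> h.py <<'E'
AX=np.array([.652,-.169,0]); FS=frame(-11.9,24); TS=tool(-11.8,24)
def L(x,y,z): return FS.apply([x,y,z])+AX
def toL(p): return FS.inv().apply(np.array(p)-AX)
E
python3 - <<'E'
from h import *
o=ctrl.get_obs();print(toL(o['eef_pos']))
plan(L(.0453,.0005,.2205),TS,7,o)
E
```

```text
[0.05155143 0.00211544 0.3443873 ]
row x7: [0.08, 0.07, -0.09] [-0.2, -1.0, 17.7]
```

{"fn": "send_rows", "kwargs": {"motion": [[0.1,0.1,-0.1,-0.2,-1,17.7,1],[0.1,0.1,-0.1,-0.2,-1,17.7,1],[0.1,0.1,-0.1,-0.2,-1,17.7,1],[0.1,0.1,-0.1,-0.2,-1,17.7,1],[0.1,0.1,-0.1,-0.2,-1,17.7,1],[0.1,0,-0.1,-0.2,-1,17.7,1],[0,0,0,-0.2,-1,17.7,1],[0,0,0,0,0,0,1],[0,0,0,0,0,0,1],[0,0,0,0,0,0,1]]}}

```text
time_s: 10.25
eef_pos: [0.605, -0.1592, 0.221]
eef_rot: [0.162, 0.759, 0.616, 0.131]
wrist_force: [0.3, -0.4, -1.3]
opening: 0.058
grasp_force: 59.6
```

```bash
python3 - <<'E'
from h import *
o=ctrl.get_obs();print(toL(o['eef_pos']))
c=ctrl.camera('wrist');np.savez('w3',**c,pos=o['eef_pos'],R=rot(o).as_matrix());save('w3',c['color'][100:400,200:440].repeat(2,0).repeat(2,1))
plan(L(.0453,.0005,.1255),TS,9,o)
E
python3 fit.py w3.npz | grep -v nan
python3 - <<'E'
import sys;sys.path.insert(0,'.')
import os;os.chdir('.')
from h import *
c,W=wcloud('w3.npz');q=FS.inv().apply((W-AX).reshape(-1,3))
T=((W-c['pos'])@c['R']).reshape(-1,3)
m=(T[:,0]>.032)&(T[:,0]<.05)&(abs(T[:,1])<.012)&(T[:,2]>-.01)&(T[:,2]<.095)
s=q[m]
for a in np.arange(.12,.23,.02):
    k=s[abs(s[:,2]-a)<.01]
    if len(k)>5: print('plate edge z',a.round(2),np.percentile(k[:,0],[3,50,97]).round(4))
E
```

```text
[ 4.60031150e-02 -5.41047234e-05  2.21379377e-01]
row x9: [0.0, 0.0, -0.01] [0.1, -0.1, 10.7]
rail 1 67 [0.03933641 0.04002065 0.07866436] [0.03829159 0.0405218 ] tilt [-0.0563606   0.04373777]
rail -1 150 [ 0.03634853 -0.03554579  0.07819531] [0.03231556 0.03905228] tilt [0.07232487 0.03064241]
rail y 1 [0.0351 0.0365 0.0596 0.0598]
rail y -1 [0.0346 0.0348 0.0423 0.0442]
ledge 54 [0.0291 0.0301 0.0304 0.0309 0.0317]
railtop [0.1068 0.1075 0.108  0.1083]
handle [-0.03388255 -0.10060732  0.16898086] [[-0.0358, -0.1105, 0.1668], [-0.0316, -0.087, 0.1704]]
knob [-0.04771758  0.09269826  0.1401851 ] [-0.05586557  0.08400641  0.12803615] [-0.03526679  0.102494    0.14480353]
post 1 [[-0.0138, 0.0584, 0.0907], [0.0162, 0.0799, 0.1071]]
plate edge z 0.14 [0.043  0.0457 0.0483]
plate edge z 0.16 [0.0432 0.0459 0.0486]
plate edge z 0.18 [0.043  0.0468 0.0511]
plate edge z 0.2 [0.0429 0.0458 0.0493]
plate edge z 0.22 [0.0428 0.0454 0.0484]Traceback (most recent call last):
  File "fit.py", line 22, in <module>
    y=p[p[:,1]*s>0];print('post',s,np.percentile(y,[1,99],axis=0).round(4).tolist())
                                   ~~~~~~~~~~~~~^^^^^^^^^^^^^^^^^
    return _quantile_unchecked(
        a, q, axis, out, overwrite_input, method, keepdims, weights)
    return _ureduce(a,
                    func=_quantile_ureduce_func,
    ...<5 lines>...
                    overwrite_input=overwrite_input,
                    method=method)
    r = func(a, **kwargs)
    result = _quantile(arr,
                       quantiles=q,
    ...<2 lines>...
                       out=out,
                       weights=wgt)
    slices_having_nans = np.isnan(arr[-1, ...])
                                  ~~~^^^^^^^^^
IndexError: index -1 is out of bounds for axis 0 with size 0
```

View pics/w3.png

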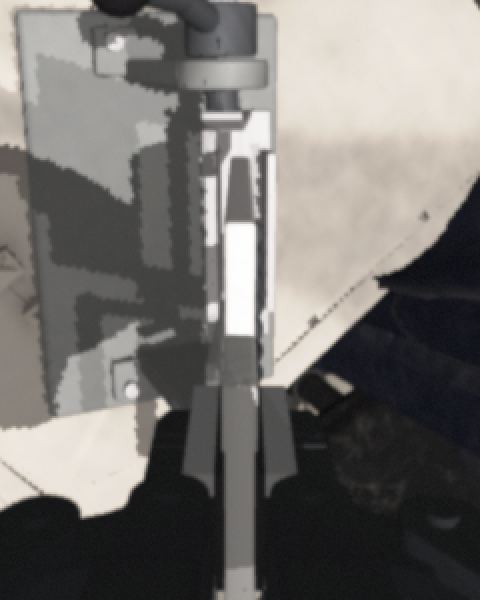

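The plate is aligned with the rails, with about a 4 mm gap behind it, and centred between the guides. The channel and the white ledge are visible below its edge, around (240,150)–(265,300). Lowering it now.

{"fn": "send_rows", "kwargs": {"motion": [[0,0,0,0,0,12,1],[0,0,0,0,0,12,1],[0,0,0,0,-0.5,12,1],[0,0,0,0,-0.5,12,1],[0,0,0,0,0,12,1],[0,0,0,0,0,12,1],[0,0,0,0,0,10,1],[0,0,0,0,0,8,1],[0,0,0,0,0,5,1],[0,0,0,0,0,0,1]]}}

```text
time_s: 11.3
eef_pos: [0.642, -0.1669, 0.1322]
eef_rot: [0.161, 0.759, 0.616, 0.131]
wrist_force: [2.9, -1.4, -1.8]
opening: 0.065
grasp_force: 59.4
```

Run:
```python
from h import *
o=ctrl.get_obs();print(toL(o['eef_pos']),FS.inv().apply(o['wrist_force']));plan(L(.0423,.0005,.1215),TS,1,o)
```

```text
[ 4.44529830e-02 -1.11862963e-05  1.24935982e-01] [ 2.11926482 -0.79988072 -2.86332655]
row x1: [-0.0, 0.03, -0.07] [0.5, -2.2, 3.4]
```

{"fn": "send_rows", "kwargs": {"motion": [[0,0,0,0.5,-0.5,1,1],[0,0,0,0,-0.5,1,1],[0,0,0,0,-0.5,1,1],[0,0,0,0,-0.5,1,1],[0,0,0,0,0,0,1],[0,0,0,0,0,0,1],[0,0,0,0,0,0,1],[0,0,0,0,0,0,1],[0,0,0,0,0,0,1],[0,0,0,0,0,0,1]]}}

```text
time_s: 12.3
eef_pos: [0.6415, -0.1663, 0.1281]
eef_rot: [0.161, 0.76, 0.616, 0.131]
wrist_force: [4.2, -1.6, 4.3]
opening: 0.06
grasp_force: 60.1
```

Run:
```python
from h import *
o=ctrl.get_obs();print(toL(o['eef_pos']),FS.inv().apply(o['wrist_force']));plan(L(.0423,.0005,.1205),TS,1,o)
```

```text
[0.04214984 0.00050859 0.12141791] [ 5.80606327 -0.72127862  2.1303736 ]
row x1: [-0.03, 0.02, -0.07] [-0.0, 0.2, 0.9]
```

{"fn": "send_rows", "kwargs": {"motion": [[0,0,0,0,0,0,0.3],[0,0,0,0,0,0,0],[0,0,0,0,0,0,0],[0,0,0,0,0,0,0],[0,0,0,0,0,0,0],[0,0,0,0,0,-3,0],[0,0,0,0,0,-8,0],[0,0,0,0,0,-15,0],[0,0,0,0,0,-20,0],[0,0,0,0,0,-20,0]]}}

```text
time_s: 13.3
eef_pos: [0.6146, -0.1605, 0.1892]
eef_rot: [0.161, 0.76, 0.616, 0.131]
wrist_force: [-0.2, -0.3, 0.3]
opening: 0.497
grasp_force: 0.0
```

Run:
```python
from h import *
o=ctrl.get_obs();print(toL(o['eef_pos']),o['time_s'])
c=ctrl.camera('wrist');np.savez('w4',**c,pos=o['eef_pos'],R=rot(o).as_matrix());save('w4',c['color'])
c,W=wcloud('w4.npz');q=FS.inv().apply((W-AX).reshape(-1,3))
g=q[(q[:,2]>.08)&(q[:,2]<.16)&(abs(q[:,1])<.05)&(abs(q[:,0]-.042)<.008)]
for a,b in((-.046,-.025),(-.02,.02),(.025,.046)):
    k=g[(g[:,1]>a)&(g[:,1]<b)&(g[:,2]>.118)]
    if len(k)>5:print(a,len(k),np.percentile(k,[2,50,98],axis=0).round(4).tolist())
```

```text
[0.04191346 0.00064883 0.18848867] 13.3
-0.046 128 [[0.0393, -0.0448, 0.1243], [0.0424, -0.041, 0.1262], [0.0449, -0.036, 0.1275]]
-0.02 852 [[0.0386, -0.019, 0.1489], [0.0418, 0.0006, 0.1503], [0.0444, 0.0189, 0.1516]]
0.025 410 [[0.039, 0.0254, 0.1193], [0.0417, 0.0356, 0.1264], [0.0445, 0.0446, 0.1278]]
```

View pics/w4.png

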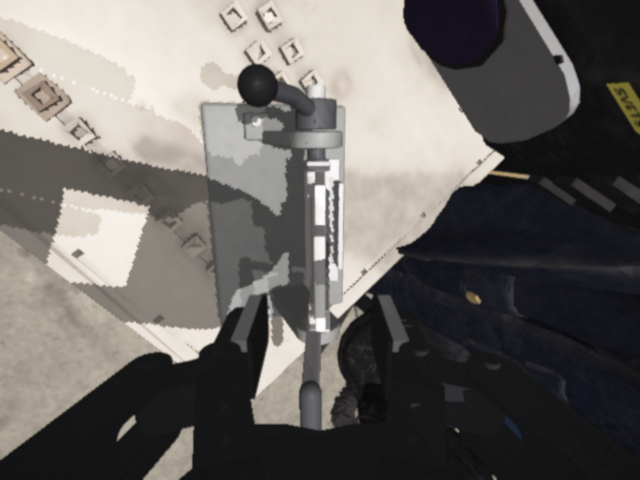

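The plate is seated: tab top at L z=0.150, shoulders at 0.126, centred. In the image the handle pin runs at about (311,345)–(311,430). Moving over to the handle now.

Run:
```python
from h import *
o=ctrl.get_obs();plan(L(.0317,-.097,.225),TS,7,o)
```

```text
row x7: [0.03, 0.01, -0.0] [-13.9, -1.8, -4.8]
```

{"fn": "send_rows", "kwargs": {"motion": [[0,0,0,0,0,-20,0],[0,0,0,0,0,-14,0.3],[0,0,0,-20,-2,0,0.4],[0,0,0,-20,-2,0,0.4],[0,0,0,-20,-2,0,0.4],[0,0,0,-20,-2,0,0.4],[0,0,0,-17,-2.5,0,0.4],[0,0,0,0,0,0,0.4],[0,0,0,0,0,0,0.4],[0,0,0,0,0,0,0.4]]}}

```text
time_s: 14.35
eef_pos: [0.5724, -0.2501, 0.215]
eef_rot: [0.161, 0.759, 0.617, 0.131]
wrist_force: [0.1, 0.3, 0.8]
opening: 0.299
grasp_force: 0.0
```

Run:
```python
from h import *
o=ctrl.get_obs();print(toL(o['eef_pos']),o['time_s'],o['opening'],o['q'].round(2))
c=ctrl.camera('wrist');np.savez('w5',**c,pos=o['eef_pos'],R=rot(o).as_matrix());save('w5',c['color'])
c,W=wcloud('w5.npz');q=FS.inv().apply((W-AX).reshape(-1,3))
for a in np.arange(-.13,-.05,.01):
    g=q[(abs(q[:,2]-.166)<.012)&(abs(q[:,1]-a)<.005)&(abs(q[:,0]-.032)<.015)]
    if len(g)>5:print(a.round(2),len(g),np.percentile(g,[3,50,97],axis=0).round(4).tolist())
```

```text
[ 0.03159453 -0.0957236   0.22133188] 14.35 0.2987725995767713 [-0.7   0.05  1.84  0.25  0.89 -0.62]
-0.12 217 [[0.0315, -0.1229, 0.1668], [0.0366, -0.1184, 0.1701], [0.0423, -0.1153, 0.1717]]
-0.11 340 [[0.0309, -0.1147, 0.1658], [0.0365, -0.11, 0.1702], [0.0422, -0.1054, 0.1719]]
-0.1 368 [[0.0309, -0.1047, 0.166], [0.0365, -0.1, 0.1702], [0.0426, -0.0952, 0.1718]]
-0.09 380 [[0.0309, -0.0946, 0.1665], [0.0364, -0.09, 0.1702], [0.0425, -0.0853, 0.1722]]
-0.08 388 [[0.0309, -0.0846, 0.1664], [0.0367, -0.08, 0.1703], [0.0423, -0.0753, 0.172]]
-0.07 404 [[0.0309, -0.0746, 0.1669], [0.0364, -0.07, 0.1703], [0.0421, -0.0653, 0.172]]
-0.06 421 [[0.0309, -0.0647, 0.1666], [0.0361, -0.0598, 0.1703], [0.042, -0.0553, 0.172]]
```

View pics/w5.png

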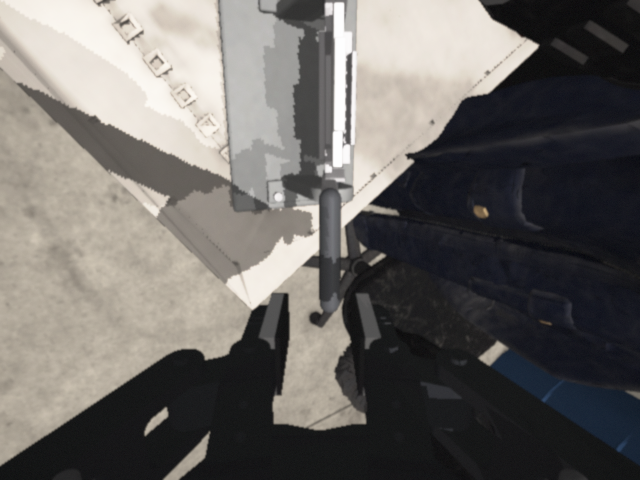

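The pin runs from (328,185) to (328,305), centred at L x=0.0366, z=0.166. I'll straddle it loosely like a fork and follow the arc.

```bash
cat > arc.py <<'E'
from h import *
def pose(al,y=-.096):
    r=np.radians(al); g=np.array([.037-.0848*np.sin(r),y,.0812+.0848*np.cos(r)])
    Rt=tool(-11.8,24+al/2)
    return FS.apply(g)+AX+.019*Rt.as_matrix()[:,2],Rt
if __name__=='__main__':
    o=ctrl.get_obs();plan(*pose(0),7,o)
    al=[0,22,44,66]
    for a,b in zip(al,al[1:]):
        p,Rt=pose(a);q=Rt.as_quat();oo=dict(eef_pos=p,eef_rot=q[[3,0,1,2]])
        plan(*pose(b),9,oo)
E
python3 arc.py
```

```text
row x7: [-0.01, -0.0, -0.0] [-0.1, 0.8, 10.6]
row x9: [-1.22, 0.0, 0.0] [0.0, -3.2, 0.4]
row x9: [-1.22, 0.0, -0.0] [0.0, -3.0, 1.1]
row x9: [-1.22, 0.0, -0.0] [0.0, -2.8, 1.7]
```

{"fn": "send_rows", "kwargs": {"motion": [[0,0,0,0,2.5,0,0.4],[0,0,0,0,2.5,0,0.4],[0,0,0,0,0,12,0.4],[0,0,0,0,0,15,0.4],[0,0,0,0,0,15,0.4],[0,0,0,0,0,15,0.4],[0,0,0,0,0,12,0.4],[0,0,0,0,0,5,0.5],[0,0,0,0,0,0,0.6],[0,0,0,0,0,0,0.6]]}}

```text
time_s: 15.4
eef_pos: [0.6063, -0.2579, 0.1497]
eef_rot: [0.161, 0.76, 0.616, 0.131]
wrist_force: [1.0, 0.5, 0.9]
opening: 0.194
grasp_force: 0.0
```

Run:
```python
from arc import *
o=ctrl.get_obs();print(toL(o['eef_pos']),o['opening']*85,o['wrist_force'],o['q'].round(2));plan(*pose(0),1,o)
```

```text
[ 0.03677948 -0.09644303  0.1474912 ] 16.527864584487897 [0.9746271  0.47668402 0.88373537] [-0.67  0.21  1.81  0.27  0.76 -0.63]
row x1: [-0.04, 0.02, -0.07] [0.5, 0.2, 0.5]
```

{"fn": "send_rows", "kwargs": {"motion": [[-1.22,0,0,0,-3.2,0.4,0.6],[-1.22,0,0,0,-3.2,0.4,0.6],[-1.22,0,0,0,-3.2,0.4,0.6],[-1.22,0,0,0,-3.2,0.4,0.6],[-1.22,0,0,0,-3.2,0.4,0.6],[-1.22,0,0,0,-3.2,0.4,0.6],[-1.22,0,0,0,-3.2,0.4,0.6],[-1.22,0,0,0,-3.2,0.4,0.6],[-1.22,0,0,0,-3.2,0.4,0.6],[0,0,0,0,0,0,0.6]]}}

```text
time_s: 16.4
eef_pos: [0.5829, -0.2535, 0.1332]
eef_rot: [0.234, 0.741, 0.6, 0.189]
wrist_force: [1.1, -0.0, 2.1]
opening: 0.203
grasp_force: 0.4
```

Run:
```python
from arc import *
o=ctrl.get_obs();print(toL(o['eef_pos']),o['opening']*85,o['wrist_force'],o['q'].round(2));plan(*pose(22),1,o);plan(*pose(44),9,o)
```

```text
[ 0.00831345 -0.0969201   0.14215085] 17.26250248657205 [ 1.08795758 -0.03125912  2.13275424] [-0.75  0.13  2.02  0.62  0.53 -1.01]
row x1: [0.06, 0.12, -0.1] [0.9, 0.3, 1.1]
row x9: [-1.22, 0.01, -0.01] [0.1, -3.0, 1.2]
```

The wrist is nearing its q5=0 singularity, so I'll limit further tool lean for the rest of the arc.

```bash
cat > arc.py <<'E'
from h import *
def pose(al,y=-.096):
    r=np.radians(al); g=np.array([.037-.0848*np.sin(r),y,.0812+.0848*np.cos(r)])
    Rt=tool(-11.8,24+(al/2 if al<22 else 11+(al-22)/9))
    return FS.apply(g)+AX+.019*Rt.as_matrix()[:,2],Rt
E
python3 - <<'E'
from arc import *
o=ctrl.get_obs();plan(*pose(44),9,o)
p,Rt=pose(44);oo=dict(eef_pos=p,eef_rot=Rt.as_quat()[[3,0,1,2]])
plan(*pose(68),9,oo)
E
```

```text
row x9: [-0.27, 0.01, -0.01] [0.1, -3.2, 1.4]
row x9: [-0.3, 0.0, 0.0] [0.0, -2.8, 2.6]
```

{"fn": "send_rows", "kwargs": {"motion": [[-0.27,0,0,0.1,-3.3,0.8,0.6],[-0.27,0,0,0.1,-3.3,0.9,0.6],[-0.27,0,0,0.1,-3.2,1.1,0.6],[-0.27,0,0,0.1,-3.2,1.3,0.6],[-0.27,0,0,0.1,-3.2,1.4,0.6],[-0.27,0,0,0.1,-3.2,1.5,0.6],[-0.27,0,0,0.1,-3.2,1.7,0.6],[-0.27,0,0,0.1,-3.1,1.9,0.6],[-0.27,0,0,0.1,-3.1,2,0.6],[0,0,0,0,0,0,0.6]]}}

```text
time_s: 17.4
eef_pos: [0.5672, -0.2484, 0.1042]
eef_rot: [0.248, 0.736, 0.597, 0.202]
wrist_force: [1.7, -1.3, -0.1]
opening: 0.202
grasp_force: 0.7
```

Run:
```python
from arc import *
o=ctrl.get_obs();print(toL(o['eef_pos']),o['opening']*85,o['wrist_force'],o['q'].round(2));plan(*pose(44),1,o);plan(*pose(68),9,o)
```

```text
[-0.01843517 -0.09521641  0.12231096] 17.175440522431543 [ 1.65551366 -1.30663894 -0.09587525] [-0.78  0.15  2.09  0.83  0.46 -1.25]
row x1: [-0.16, -0.0, -0.11] [-0.8, 1.2, -1.2]
row x9: [-0.31, -0.0, -0.01] [-0.1, -2.7, 2.5]
```

{"fn": "send_rows", "kwargs": {"motion": [[-0.3,0,0,0,-3,2,0.6],[-0.3,0,0,0,-2.9,2.1,0.6],[-0.3,0,0,0,-2.9,2.2,0.6],[-0.3,0,0,0,-2.8,2.4,0.6],[-0.3,0,0,0,-2.7,2.5,0.6],[-0.3,0,0,0,-2.6,2.7,0.6],[-0.3,0,0,0,-2.6,2.8,0.6],[-0.3,0,0,0,-2.5,2.9,0.6],[-0.3,0,0,0,-2.4,3,0.6],[0,0,0,0,0,0,0.6]]}}

```text
time_s: 18.4
eef_pos: [0.5629, -0.2473, 0.072]
eef_rot: [0.265, 0.73, 0.592, 0.216]
wrist_force: [3.6, -0.4, -0.3]
opening: 0.2
grasp_force: 1.5
```

Run:
```python
from arc import *
o=ctrl.get_obs();print(toL(o['eef_pos']),o['opening']*85,o['wrist_force'],o['grasp_force'],o['q'].round(2));plan(*pose(68),1,o);plan(*pose(72),1,o)
c=ctrl.camera('wrist');np.savez('w6',**c,pos=o['eef_pos'],R=rot(o).as_matrix());save('w6',c['color'])
c,W=wcloud('w6.npz')
S=R.from_euler('z',-11.9,degrees=True)
Q=S.inv().apply((W-AX).reshape(-1,3))
# plate / frame level?
g=Q[(abs(Q[:,1])<.02)&(Q[:,0]<-.01)&(Q[:,0]>-.08)&(Q[:,2]>.06)&(Q[:,2]<.2)]
print(len(g),np.percentile(g,[2,50,98],axis=0).round(4).tolist() if len(g) else '', np.degrees(np.arctan(np.polyfit(g[:,0],g[:,2],1)[0])) if len(g)>9 else '')
```

```text
[-0.03559991 -0.09501041  0.09464917] 16.959429809996482 [ 3.63467717 -0.43274089 -0.31041132] 1.4800429344177246 [-0.8   0.22  2.14  1.14  0.41 -1.59]
row x1: [-0.09, -0.04, -0.09] [-1.0, -0.7, -0.3]
row x1: [-0.53, -0.04, -0.09] [-1.0, -4.0, 4.5]
13103 [[-0.0672, -0.0192, 0.091], [-0.0463, 0.0003, 0.0954], [-0.0118, 0.0184, 0.0963]] 1.4122372807550228
```

View pics/w6.png

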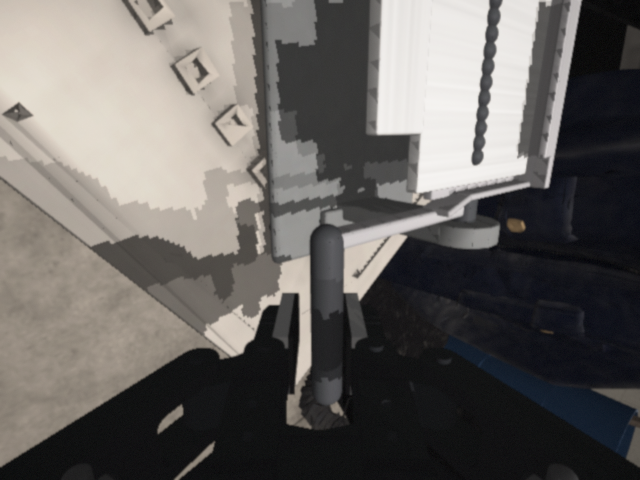

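The plate now lies almost level on the frame (bead row at about x=485), with the pin in the fork. I'll press a bit further to reach the stop.

{"fn": "send_rows", "kwargs": {"motion": [[0,0,0,0.5,-0.7,0.8,0.6],[0,0,0,0.5,-0.7,0.8,0.6],[0,0,0,0,-0.7,0.8,0.6],[0,0,0,0,-0.7,0.8,0.6],[0,0,0,0,0,0,0.6],[0,0,0,0,0,0,0.6],[0,0,0,0,0,0,0.6],[0,0,0,0,0,0,0.6],[0,0,0,0,0,0,0.6],[0,0,0,0,0,0,0.6]]}}

```text
time_s: 19.45
eef_pos: [0.5644, -0.2476, 0.0701]
eef_rot: [0.267, 0.729, 0.592, 0.217]
wrist_force: [3.0, 0.5, 8.2]
opening: 0.199
grasp_force: 3.8
```

Run:
```python
from arc import *
o=ctrl.get_obs();print(toL(o['eef_pos']),o['opening']*85,o['wrist_force'],o['grasp_force'])
c=ctrl.camera('wrist');np.savez('w7',**c,pos=o['eef_pos'],R=rot(o).as_matrix())
S=R.from_euler('z',-11.9,degrees=True)
for f in('w6.npz','w7.npz'):
    c,W=wcloud(f)
    Q=S.inv().apply((W-AX).reshape(-1,3))
    g=Q[(abs(Q[:,1])<.018)&(Q[:,0]<.0)&(Q[:,0]>-.06)&(Q[:,2]>.085)&(Q[:,2]<.11)]
    for x in(-.055,-.045,-.035,-.025,-.015,-.005): print(np.median(g[abs(g[:,0]-x)<.005][:,2]).round(4),end=' ')
    h=Q[(abs(Q[:,1]+.07)<.008)&(Q[:,0]<-.06)&(Q[:,0]>-.1)&(Q[:,2]>.06)&(Q[:,2]<.12)];print('pin',np.percentile(h,[3,50,97],axis=0).round(4).tolist(),len(h))
```

```text
[-0.03497395 -0.09495219  0.09226144] 16.9246492972002 [3.03971641 0.49034604 8.17508299] 3.7638209760189056
0.0955 0.0955 0.0955 0.0955 0.0955 0.0964 pin [[-0.0876, -0.0774, 0.0856], [-0.0852, -0.0699, 0.0919], [-0.0787, -0.0625, 0.0939]] 1461
0.0955 0.0955 0.0955 0.0955 0.0955 0.0965 pin [[-0.0877, -0.0775, 0.0853], [-0.0854, -0.0698, 0.0919], [-0.0786, -0.0625, 0.0938]] 1527
```

The frame is at its stop: the plate surface reads a uniform 0.0955. Now to release and back out.

{"fn": "send_rows", "kwargs": {"motion": [[0,0,0,0,0,0,0.4],[0,0,0,0,0,0,0.2],[0,0,0,0,0,0,0.1],[0,0,0,0,0,-3,0.1],[0,0,0,0,0,-10,0.1],[0,0,0,0,0,-20,0.1],[0,0,0,0,0,-20,0.1],[0,0,0,0,0,-20,0.1],[0,0,0,0,0,-20,0.5],[0,0,0,0,0,0,1]]}}

```text
time_s: 20.5
eef_pos: [0.5042, -0.2349, 0.141]
eef_rot: [0.267, 0.729, 0.592, 0.216]
wrist_force: [0.3, -0.1, 0.4]
opening: 0.116
grasp_force: 0.0
```

Run:
```python
from h import *
S=R.from_euler('z',-11.9,degrees=True)
o=ctrl.get_obs();print(o['time_s'],S.inv().apply(o['eef_pos']-AX),o['opening'],o['q'].round(2))
P=S.apply([-.05,.093,.20])+AX; Rt=tool(-11.8,10)
n=14;rel=rot(o).inv()*Rt;rv=rel.as_rotvec()/n
A=sum(R.from_rotvec(rv*i).as_matrix() for i in range(n));t=np.linalg.solve(A,rot(o).inv().apply(P-o['eef_pos']))*1000
print(np.degrees(rv).round(2),t.round(1));path(np.degrees(rv),t,n,o)
c=ctrl.camera('wrist');np.savez('w8',**c,pos=o['eef_pos'],R=rot(o).as_matrix())
c,W=wcloud('w8.npz');Q=S.inv().apply((W-AX).reshape(-1,3))
g=Q[(abs(Q[:,1])<.018)&(Q[:,2]>.085)&(Q[:,2]<.11)]
for x in(-.065,-.055,-.035,-.015,.015): print(np.median(g[abs(g[:,0]-x)<.005][:,2]).round(4),end=' ')
```

```text
20.5 [-0.13106012 -0.09500523  0.14103602] 0.1155944234424778 [-0.9  -0.08  2.26  0.88  0.56 -1.36]
[ 2.15  0.01 -0.  ] [13.4  7.2 -1.2]
2 [ 0.527 -0.199  0.157] 5 [ 0.551 -0.162  0.171] 8 [ 0.577 -0.127  0.184] 11 [ 0.604 -0.091  0.194] 13 [ 0.622 -0.068  0.2  ] 
0.095 0.0956 0.0955 0.0956 0.0956
```

{"fn": "send_rows", "kwargs": {"motion": [[2.15,0,0,13.4,7.2,-1.2,1],[2.15,0,0,13.4,7.2,-1.2,1],[2.15,0,0,13.4,7.2,-1.2,1],[2.15,0,0,13.4,7.2,-1.2,1],[2.15,0,0,13.4,7.2,-1.2,1],[2.15,0,0,13.4,7.2,-1.2,1],[2.15,0,0,13.4,7.2,-1.2,1],[2.15,0,0,13.4,7.2,-1.2,1],[2.15,0,0,13.4,7.2,-1.2,1],[2.15,0,0,13.4,7.2,-1.2,1]]}}

```text
time_s: 21.55
eef_pos: [0.5871, -0.1137, 0.1846]
eef_rot: [0.124, 0.766, 0.622, 0.101]
wrist_force: [1.3, 0.4, -0.4]
opening: -0.003
grasp_force: 0.0
```

{"fn": "send_rows", "kwargs": {"motion": [[2.15,0,0,13.4,7.2,-1.2,1],[2.15,0,0,13.4,7.2,-1.2,1],[2.15,0,0,13.4,7.2,-1.2,1],[2.15,0,0,13.4,7.2,-1.2,1],[0,0,0,0,0,0,1],[0,0,0,0,0,0,1],[0,0,0,0,0,0,1],[0,0,0,0,0,0,1],[0,0,0,0,0,0,1],[0,0,0,0,0,0,1]]}}

```text
time_s: 22.55
eef_pos: [0.6233, -0.0682, 0.1983]
eef_rot: [0.067, 0.774, 0.628, 0.055]
wrist_force: [0.1, -0.0, -1.1]
opening: -0.002
grasp_force: 0.0
```

Run:
```python
from h import *
S=R.from_euler('z',-11.9,degrees=True)
o=ctrl.get_obs();print(o['time_s'],S.inv().apply(o['eef_pos']-AX),o['opening'],o['q'].round(2))
Rt=tool(-11.8,10)
P=[S.apply(p)+AX for p in([-.05,.094,.15],[-.064,.094,.095])]
plan(P[0],Rt,5,o);plan(P[1],Rt,10,dict(eef_pos=P[0],eef_rot=Rt.as_quat()[[3,0,1,2]]))
```

```text
22.55 [-0.04886121  0.09272403  0.19829179] -0.0017617486219670942 [-0.31  0.21  1.65  0.02  1.11 -0.11]
row x5: [-0.01, 0.0, -0.02] [0.3, -1.9, 9.5]
row x10: [0.0, 0.0, 0.0] [0.0, -2.3, 5.2]
```

{"fn": "send_rows", "kwargs": {"motion": [[0,0,0,0.3,-2,12,1],[0,0,0,0.3,-2,12,1],[0,0,0,0.3,-2,12,1],[0,0,0,0.3,-2.5,8,1],[0,0,0,0,-3,5,1],[0,0,0,0,-3,5,1],[0,0,0,0,-3,5,1],[0,0,0,0,-3,5,1],[0,0,0,0,-2.5,5,1],[0,0,0,0,-2,5,1]]}}

```text
time_s: 23.55
eef_pos: [0.6054, -0.0624, 0.1191]
eef_rot: [0.061, 0.774, 0.629, 0.05]
wrist_force: [-30.9, 3.8, 16.6]
opening: -0.001
grasp_force: 13.9
```

{"fn": "send_rows", "kwargs": {"motion": [[0,0,0,0,-2,5,1],[0,0,0,0,-1.5,5,1],[0,0,0,0,-1.5,5,1],[0,0,0,0,-1,5,1],[0,0,0,0,-0.5,3,1],[0,0,0,0,-0.4,2,1],[0,0,0,0,0,0,1],[0,0,0,0,0,0,1],[0,0,0,0,0,0,1],[0,0,0,0,0,0,1]]}}

```text
time_s: 24.55
eef_pos: [0.6002, -0.0613, 0.0931]
eef_rot: [0.059, 0.774, 0.629, 0.048]
wrist_force: [-42.2, 5.6, 30.9]
opening: -0.001
grasp_force: 26.1
```

Run:
```python
from h import *
S=R.from_euler('z',-11.9,degrees=True)
o=ctrl.get_obs();print(o['time_s'],S.inv().apply(o['eef_pos']-AX),o['wrist_force'])
plan(S.apply([-.066,.094,.095])+AX,tool(-11.8,10),1,o)
```

```text
24.55 [-0.07293255  0.09471636  0.09309153] [-42.16092464   5.64313822  30.89822098]
row x1: [-1.31, -0.0, 0.05] [-0.7, 7.1, -0.8]
```

{"fn": "send_rows", "kwargs": {"motion": [[0,0,0,0,-4,-0.7,1],[0,0,0,0,-6,-1,1],[0,0,0,0,-10,-1,1],[0,0,0,0,-5,-10,1],[0,0,0,0,0,-20,1],[0,0,0,0,0,-20,1],[0,0,0,0,0,-20,1],[0,0,0,0,0,-20,1],[0,0,0,0,0,0,1],[0,0,0,0,0,0,1]]}}

```text
time_s: 25.55
eef_pos: [0.5703, -0.0555, 0.1827]
eef_rot: [0.068, 0.773, 0.628, 0.055]
wrist_force: [0.4, -0.2, -0.5]
opening: 0.002
grasp_force: 0.0
```

Run:
```python
from h import *
S=R.from_euler('z',-11.9,degrees=True)
o=ctrl.get_obs();print(o['time_s'],S.inv().apply(o['eef_pos']-AX),o['wrist_force'])
c=ctrl.camera('wrist');np.savez('w9',**c,pos=o['eef_pos'],R=rot(o).as_matrix());save('w9',c['color'])
c,W=wcloud('w9.npz');B=S.inv().apply((W-AX).reshape(-1,3));Q=B
hsv=c['color'].max(-1).reshape(-1)
k=Q[(abs(Q[:,1]-.094)<.015)&(Q[:,0]<-.02)&(Q[:,0]>-.09)&(Q[:,2]>.06)&(Q[:,2]<.16)]
for x in np.arange(-.085,-.02,.005):
    a=k[abs(k[:,0]-x)<.0025]
    if len(a): print(x.round(3),len(a),np.percentile(a[:,2],97).round(4),end='; ')
g=Q[(abs(Q[:,1])<.018)&(Q[:,2]>.085)&(Q[:,2]<.12)]
print();[print(np.median(g[abs(g[:,0]-x)<.005][:,2]).round(4),end=' ') for x in(-.065,-.055,-.035,-.015,.015)]
```

```text
25.55 [-0.10333746  0.09425847  0.18269989] [ 0.43840051 -0.19803083 -0.47318972]
-0.075 5 0.0905; -0.07 198 0.0978; -0.065 221 0.0992; -0.06 156 0.0993; -0.055 97 0.0966; -0.05 109 0.0954; -0.045 102 0.0953; -0.04 105 0.0953; -0.035 107 0.0949; -0.03 105 0.095; -0.025 103 0.0953; 
nan 0.0954 0.0953 0.0954 0.0954
  return _methods._mean(a, axis=axis, dtype=dtype,
  ret = ret.dtype.type(ret / rcount)
```

View pics/w9.png

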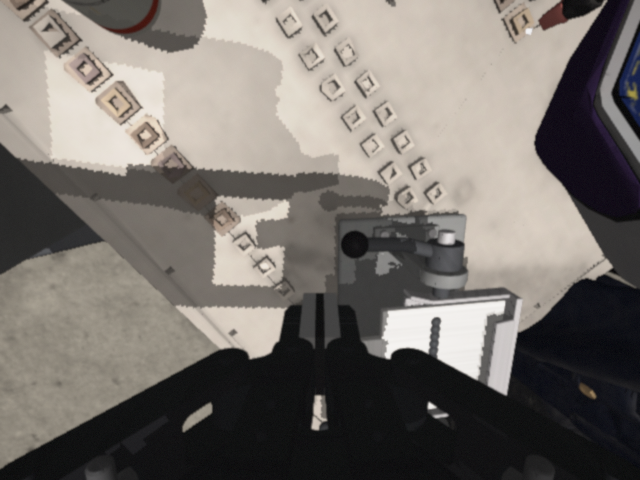

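The lever is level: knob at (355,243), flat lever top at 0.095, and the plate is still flat in the frame. One last check of the plate's position before hand-in.

Run:
```python
from h import *
S=R.from_euler('z',-11.9,degrees=True)
for f in('w8.npz','w9.npz'):
    c,W=wcloud(f);Q=S.inv().apply((W-AX).reshape(-1,3))
    g=Q[(abs(Q[:,1])<.047)&(Q[:,2]>.092)&(Q[:,2]<.098)&(Q[:,0]>-.08)]
    s=g[(abs(g[:,1])>.028)&(abs(g[:,1])<.042)];t=g[abs(g[:,1])<.02]
    print('shoulder x',np.percentile(s[:,0],.5).round(4),'tab x',np.percentile(t[:,0],.5).round(4),'y',np.percentile(g[abs(g[:,0])<.03][:,1],[1,99]).round(4))
print(ctrl.hand_in())
```

```text
shoulder x -0.0435 tab x -0.0674 y [-0.0442  0.0434]
shoulder x -0.043 tab x -0.0526 y [-0.0146  0.0449]
the job is handed in; nothing more can be done
None
```

The job is done and handed in: the tab plate is seated in the frame, the frame is level at its stop, and the clamp lever is fully down. All of this matches the last camera measurements, but hand-in returned no verdict. I never aimed at or knowingly touched the plain plates, can or tape, though I didn't re-measure them.

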